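Close the refill carton and bring the red-lidded jar to the front of the carousel

TASK

Finish restocking the coffee bar's topping jars: fold the refill carton's flaps down flat, first the brown inner flap and only then the white outer flap over it. Then turn the jar carousel, without flinging it round, until the red-lidded jar stands at the front, in line with the orange pointer, and keep it there: finish while still gripping the red-lidded jar or another part of the turntable, holding it still. Leave everything else on the counter where it stands.

Things in the scene. Friction and masses are not known exactly. Their poses are not given: they have to be found in the camera images.
- carton: Fixed brown corrugated carton, 150 (its x) by 160 (its y) by 100 mm high, open on top, spare jars inside, stuck firmly to the counter. Origin: centre of its underside; z up. Its two top flaps are hinged along two of its walls at its +y and -y sides.
- inner_flap (a joint): Angle of the inner flap (brown, 146 mm wide, 70 mm long, 3 mm thick): 0 = folded down level over the box, 1.57 = standing upright, up to 2.2 = leaning outwards. Its crease is stiff: it stays at whatever angle it is left and takes about 1 N to push.
- inner_flap_hinge (a point): Middle of the inner flap's crease: on top of the carton's +y wall, 100 mm above the counter. Closed, the flap reaches 70 mm from here along the carton's -y.
- inner_flap_edge (a point): Middle of the inner flap's free edge, 70 mm from its crease; moves with the flap.
- outer_flap (a joint): Angle of the outer flap (white paper-faced, 146 mm wide, 115 mm long, 3 mm thick): 0 = folded down level, over the inner flap's edge, 1.57 = upright, up to 2.2 = leaning outwards. Stays where it is left, about 1 N to push.
- outer_flap_hinge (a point): Middle of the outer flap's crease: on top of the carton's -y wall, 104 mm above the counter. Closed, the flap reaches 115 mm from here along the carton's +y.
- outer_flap_edge (a point): Middle of the outer flap's free edge, 115 mm from its crease; moves with the flap.
- carousel_base: Fixed black base of the jar carousel (200 mm across, 12 mm high) with a flat orange pointer that sticks out from under the turntable, its tip 157 mm from the axis: the front, roughly towards the robot. Origin: on the turning axis at the counter; its -x axis points to the orange pointer, z up.
- front_spot (a point): The front place: the point 82 mm from the turning axis towards the orange pointer, 120 mm above the counter, where the middle of the red lid belongs. Fixed to the base.
- carousel: The turntable with its jars; turns very easily and endlessly either way about the base's vertical axis (it coasts a little). Wooden disc 240 mm across, top 26 mm above the counter, with five jars fixed on it, 72 degrees apart, and a thin central post with a black ball, top 120 mm above the counter. Origin on the axis, 14 mm above the counter; its -x axis points to the red-lidded jar.
- red_lid (a point): Centre of the top of the marked jar's lid (red lid, white jar with a red band; the other four lids are steel). 82 mm from the turning axis, 120 mm above the counter. Jars are 48 mm across, lids 50 mm across and 22 mm high, 46 mm free between neighbouring lids. The jars are fixed to the turntable and cannot be lifted off.
- tamper: Loose dark steel coffee tamper, 58 mm across, 85 mm high; origin under its base. To be left alone.
- cup: Loose white mug, 72 mm across, 60 mm high; origin under its base. To be left alone.
- milk_jug: Loose steel milk jug with handle, 84 mm across, 100 mm high; origin under its base. To be left alone.
- portafilter: Loose portafilter, steel basket 72 mm across, 32 mm high, with a black handle 145 mm long towards its -x; origin under the basket. To be left alone.
- syrup: Loose amber syrup bottle, 66 mm across, 200 mm high; origin under its base. To be left alone.
- cup_stack: Loose stack of paper cups and sleeves, 82 mm across, 130 mm high; origin under its base. To be left alone.
- brush: Loose counter brush, 160 mm long, lying; origin under its middle. To be left alone.

How it is judged:
On the way, in this order (a step that is already met when the one before it is completed fails the run):
1. the inner flap is folded down while the outer flap is still open (value of joint inner_flap below 0.12 rad and value of joint outer_flap above 0.4 rad), for 0.2 s.
2. the outer flap is folded down over the inner flap (value of joint each of inner_flap, outer_flap below 0.12 rad), for 0.2 s.
3. the red-lidded jar is at the front and the turntable is gripped and still (horizontal distance between red_lid and front_spot below 0.012 m and contact force between the fingers and carousel above 2 N and angular speed of carousel below 0.15 rad/s), for 0.3 s.
At the end, for the whole second after the job is handed in: Both flaps are within 0.12 rad (7 degrees) of level; the red lid's centre is within 12 mm of the front place; the fingers press on the turntable or its jars with more than 2 N and it is still (under 0.15 rad/s), all through the last second while the robot keeps holding (all of step 2 and all of step 3); the arm keeps its last pose, push and grip.
It fails at once if another thing on the counter is moved by more than 40 mm or tipped over (distance of any of tamper, cup, milk_jug, portafilter, syrup, cup_stack, brush from where it was at the start of the episode above 0.04 m or angle between any of tamper, cup, milk_jug, portafilter, syrup, cup_stack, brush's own z axis and vertical above 0.5 rad).
It fails at once if the carousel is flung round (faster than 4 rad/s) (angular speed of carousel above 4 rad/s).
It also fails if it takes over 67 s, if anything falls off the work surface, if the arm or the gripper's body presses on something with over 40 N, if the wrist force passes 120 N, or if a joint passes its speed limit or range.

ROBOT

A 6-joint arm with a two-finger parallel gripper is mounted at the origin on the work surface. World frame = base frame: x ahead of the robot, y to its left, z up, the work surface at z = 0. Lengths are in m, angles in rad, forces in N, time in s.
With the tool pointing down it reaches from about 0.275 to 1 m from the base axis. Payload 8.4 kg.
Tool frame: the origin (TCP) lies at the very end of the fingers, on their centre line; the grasp point (between the pads) lies 19 mm behind it; z points along the fingers, y is the direction in which the jaws open and shut (so a half turn about z gives the same grasp; the last joint's range is limited). The gripper opens to 85 mm and grips with 20 to 120 N. Pads are 22 mm wide; open, the fingers measure 114 mm over their backs; the gripper's body (76 mm by 85 mm) begins 54 mm behind the grasp point. The pads swing forward as they close: fully open they stand 13 mm farther back than shut.
Start: joints at [1.268, 0.353, 1.633, -0, 1.155, -0.002], TCP at [0.185, 0.597, 0.231] pointing down, gripper open.
Joint ranges: [-2.63, 2.63], [-0.92, 2.1], [0.06, 2.66], [-1.3, 4.44], [0, 2.69], [-3.02, 3.02]. Speed limits (rad/s): [2.22, 2.22, 2.79, 3.14, 3.14, 3.14].

INTERFACE

Orientations are given as a unit quaternion [w, x, y, z].
In Python, from cell import ctrl gives the robot as it stands.
- The arm moves only by the shell command python3 -m inch 'ROWS' [OPENING] [FORCE]. ROWS is a JSON object of lists of equal length, an entry for each row: "slide": the shift along the tool's x, y, z in units of 200 mm (1.0 is 200 mm), a list of three; "turn": the turn, a rotation vector about the tool's x, y, z in units of pi/4 rad (1.0 is pi/4 rad), a list of three. A call has 1 to 20 rows; each row is the pose to reach, as a shift and turn from the pose commanded when the call began, along the tool's axes at that moment; what a row does not reach only later rows make up. A row lasts 1/8 s, in which the tool goes at most 62.5 mm and 10.7 degrees, less where a joint would pass 70% of its speed; a pose out of reach is approached as far as the arm can. A call with a number of a shift or a turn outside -1 to 1 is refused whole. A call with a gripper value outside its range is refused whole. OPENING is the closure, from 0 (fully open) to 1 (shut), set as the call begins (- or left out, the last holds). The fingers move at their own pace and stop on an object; FORCE is the grip in N (left out, the last holds). Time passes only in rows, so rows that repeat a pose let the fingers close. It gives the time, the measured TCP pose, the force and the opening at its end, in the units of the state.
- ctrl.get_state(): the state, without advancing time (a new reading comes with each control period).
- ctrl.read_camera(name): name is "scene" or "top" or "wrist"; returns the picture (420x560x3 uint8, red, green, blue); there is no depth.
- ctrl.camera_info(name): a dict with "mtx" (3x3 intrinsics, pixels), "R" (3x3) and "t" (3): a world point X has camera coordinates R X + t; the wrist camera has in their place "mount" (4x4, takes a point from camera to tool coordinates, whose origin is the TCP and whose axes are the flange's). Camera axes: x right, y down, z forward; pixel columns grow to the right and rows downward; lengths in m; the calibration is good to about 2 mm. A picture is of the moment at which its call begins: read the wrist's pose just before it. camera_info takes no time and is no camera call.
- ctrl.close_job(): hands the job in, once; it reports no verdict.
The state is a dict: "time": time; "qpos": joint angles; "qd": joint speeds; "tau": joint torques, N m; "tcp_pos": TCP position; "ee_rot": TCP orientation; "wrist_force": force on the tool from outside, world axes, zero at the start; "torque": the same for the moment, N m; "gripper_width": finger opening in m.
Only numpy, scipy, OpenCV 4.12 (cv2) and the standard library are available. Lean on these libraries where they do the work, as an engineer would, in place of code of your own. Each camera call takes 0.05 s, during which the arm holds its last target. There are 200 camera calls.

## Working session

There is one attempt and no reset: what is moved stays moved. The work goes in short steps, Python scripts to look and compute and a shell command to move; the robot and the scene stay as the last step left them, time stands still between calls to the robot, and variables do not carry over. Pictures are saved under pics/ and viewed, about 8 in all and at most 12, crops included, and the job is handed in when it is done.

```bash
mkdir -p pics; ls
python3 - <<'E'
from cell import ctrl
import cv2,numpy as np
np.set_printoptions(precision=4,suppress=True)
s=ctrl.get_state();print(s)
for n in("scene","top"):
    im=ctrl.read_camera(n);cv2.imwrite(f"pics/{n}0.png",im[:,:,::-1]);i=ctrl.camera_info(n);print(n,i)
print(ctrl.camera_info("wrist"))
E
```

```text
pics
{'time': 0.0, 'qpos': array([ 1.2676,  0.3536,  1.6342,  0.    ,  1.1552, -0.0024]), 'qd': array([ 0.0001,  0.0001, -0.0003, -0.0011, -0.0002,  0.0011]), 'tau': array([  0.001 , -60.5246, -34.2071,   0.0003,   0.0093,  -0.    ]), 'tcp_pos': array([0.185 , 0.5965, 0.2306]), 'ee_rot': array([-0.0001,  0.1498,  0.9887, -0.0007]), 'wrist_force': array([ 0.1862, -0.2055,  1.2628]), 'torque': array([ 0.0425, -0.0132, -0.0035]), 'gripper_width': 0.08562130423924529}
scene {'mtx': array([[424.0576,   0.    , 279.8928],
       [  0.    , 424.0576, 212.6201],
       [  0.    ,   0.    ,   1.    ]]), 'R': array([[-0.8738,  0.4863,  0.0028],
       [ 0.3206,  0.5804, -0.7486],
       [-0.3656, -0.6532, -0.6631]]), 't': array([ 0.4641, -0.1032,  1.6111])}
top {'mtx': array([[429.2249,   0.    , 269.0329],
       [  0.    , 429.2249, 202.3348],
       [  0.    ,   0.    ,   1.    ]]), 'R': array([[ 0.0065, -1.    , -0.0045],
       [-0.9989, -0.0062, -0.0462],
       [ 0.0461,  0.0048, -0.9989]]), 't': array([0.0025, 0.5353, 1.5617])}
{'mtx': array([[316.9122,   0.    , 280.2121],
       [  0.    , 316.9122, 211.8596],
       [  0.    ,   0.    ,   1.    ]]), 'mount': array([[-0.0005, -0.9492, -0.3148,  0.0816],
       [ 1.    , -0.0003, -0.0009, -0.    ],
       [ 0.0008, -0.3148,  0.9492, -0.1424],
       [ 0.    ,  0.    ,  0.    ,  1.    ]])}
```

View pics/scene0.png

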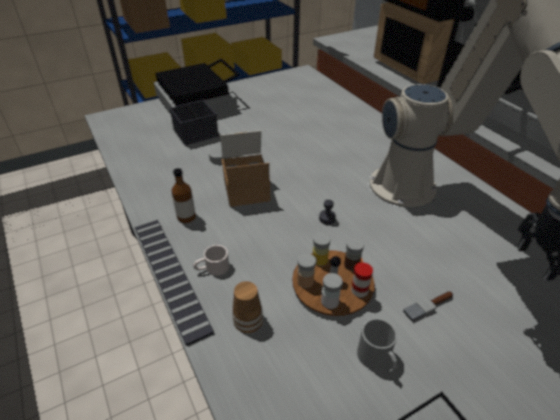

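View pics/top0.png

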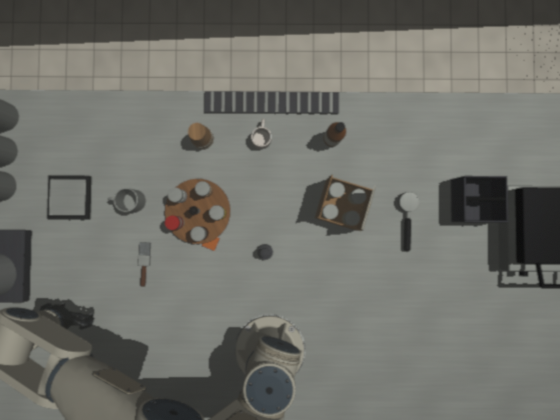

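The pictures show the carton at (345,203) in the top view, with its brown flap on the +y side and white flap on the -y side. The carousel is at (197,211), with the red lid at (173,223) and the orange pointer at (211,244). Next I'll zoom in and measure them.

```bash
cat > h.py <<'E'
import numpy as np,cv2
from cell import ctrl
np.set_printoptions(precision=4,suppress=True)
def ray(n,p,z):
    i=ctrl.camera_info(n);R,t,K=map(np.array,(i["R"],i["t"],i["mtx"]))
    d=R.T@np.linalg.solve(K,[p[0],p[1],1]);c=-R.T@t
    return c+d*(z-c[2])/d[2]
def proj(n,X):
    i=ctrl.camera_info(n);p=np.array(i["mtx"])@(np.array(i["R"])@np.array(X)+i["t"]);return p[:2]/p[2]
def mask(im,lo,hi,roi):
    h=cv2.cvtColor(im,cv2.COLOR_BGR2HSV);m=cv2.inRange(h,lo,hi);k=np.zeros_like(m);x0,y0,x1,y1=roi;k[y0:y1,x0:x1]=m[y0:y1,x0:x1];return k
E
python3 - <<'E'
from h import *
t=cv2.imread("pics/top0.png");s=cv2.imread("pics/scene0.png")
a=cv2.resize(t[165:245,305:385],(400,400),interpolation=2)
b=cv2.resize(t[170:260,155:245],(400,400),interpolation=2)
c=cv2.resize(s[120:220,195:295],(400,400),interpolation=2)
cv2.imwrite("pics/z0.png",cv2.convertScaleAbs(np.hstack([a,c]),alpha=1.6))
for nm,lo,hi,z in(("red",(172,150,60),(180,255,255),.12),("ptr",(4,170,120),(16,255,255),.013)):
  for n,im,roi in(("top",t,(150,165,250,260)),("scene",s,(280,220,390,320))):
    m=mask(im,lo,hi,roi)
    if nm=="red": m|=mask(im,(0,180,60),(4,255,255),roi)
    k,l,st,ce=cv2.connectedComponentsWithStats(m)
    for j in range(1,k):
      if st[j,4]>8: print(nm,n,st[j],ce[j],ray(n,ce[j],z))
# disc: wood
m=mask(t,(5,60,40),(25,255,255),(150,165,250,245))
cn=max(cv2.findContours(m,0,2)[0],key=cv2.contourArea);print(cv2.minEnclosingCircle(cn),ray("top",cv2.minEnclosingCircle(cn)[0],.026), cv2.contourArea(cn))
E
```

```text
red scene [354 262  18  16 224] [362.2634 269.933 ] [0.4674 0.3396 0.12  ]
((198.75949096679688, 213.51898193359375), 35.52204513549805) [0.4923 0.261  0.026 ] 2914.5
```

View pics/z0.png

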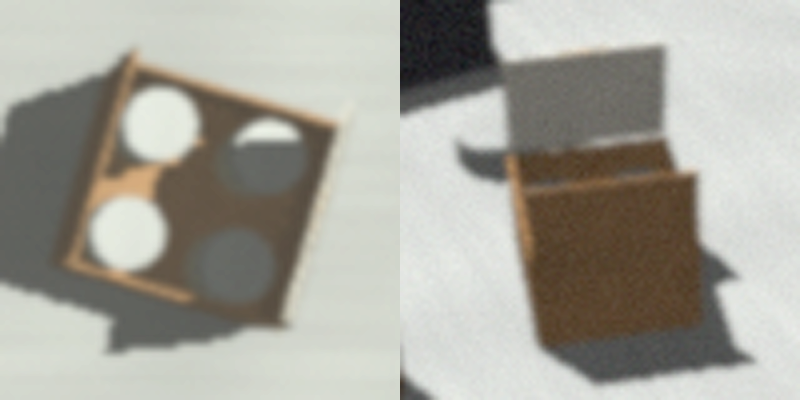

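Run:
```python
from h import *
P=[(331.6,178),(372.4,190),(362.4,230),(318.4,218)]
W=np.array([ray("top",p,.1) for p in P]);print(W)
for i in range(4):
    d=W[(i+1)%4]-W[i];print(np.linalg.norm(d),np.degrees(np.arctan2(d[1],d[0])))
print("c",W.mean(0))
t=cv2.imread("pics/top0.png");h=cv2.cvtColor(t,cv2.COLOR_BGR2HSV)
print(h[222:225,170:177].tolist(),h[243:246,208:215].tolist())
for nm,lo,hi,z in(("red",(165,120,30),(180,255,255),.12),("red0",(0,190,30),(5,255,255),.12),("ptr",(3,150,100),(14,255,255),.013)):
    m=mask(t,lo,hi,(150,165,250,260));k,l,st,ce=cv2.connectedComponentsWithStats(m)
    for j in range(1,k):
      if st[j,4]>8: print(nm,st[j],ce[j],ray("top",ce[j],z))
# scene corners of flaps
s=lambda u,v:(195+u/4,120+v/4)
for nm,p in dict(wTL=s(503,62),wTR=s(664,46),wBR=s(664,138),bTL=s(527,192),bTR=s(696,175),bBL=s(543,345),bBR=s(700,322)).items(): print(nm,p,*[ray("scene",p,z) for z in(0,.1,.17,.215)])
```

```text
[[ 0.6171 -0.211   0.1   ]
 [ 0.5762 -0.3522  0.1   ]
 [ 0.4377 -0.3171  0.1   ]
 [ 0.4781 -0.1654  0.1   ]]
0.14700763255385874 -106.14219425352528
0.14289179351029335 165.78206733571335
0.15701467378369363 75.0933703568367
0.14628839461191812 -18.168478020765885
c [ 0.5273 -0.2615  0.1   ]
[[[1, 166, 135], [1, 166, 135], [1, 167, 136], [1, 166, 137], [1, 167, 136], [1, 166, 137], [1, 166, 137]], [[1, 166, 135], [1, 166, 135], [1, 166, 135], [1, 167, 136], [1, 167, 136], [1, 166, 137], [1, 167, 136]], [[1, 166, 135], [1, 166, 135], [1, 166, 135], [1, 167, 136], [1, 165, 136], [1, 167, 136], [1, 167, 136]]] [[[11, 163, 147], [12, 163, 150], [11, 164, 151], [11, 164, 151], [11, 163, 152], [11, 163, 152], [11, 164, 151]], [[11, 164, 151], [11, 164, 151], [12, 164, 151], [11, 164, 152], [11, 164, 151], [11, 162, 151], [11, 163, 152]], [[12, 162, 151], [11, 163, 152], [11, 164, 151], [11, 164, 151], [11, 163, 152], [11, 162, 151], [11, 161, 150]]]
ptr [203 239  15  10  77] [210.9221 243.7403] [0.3825 0.2172 0.013 ]
wTL (320.75, 135.5) [ 0.0728 -0.4512  0.    ] [ 0.1693 -0.316   0.1   ] [ 0.2369 -0.2214  0.17  ] [ 0.2803 -0.1606  0.215 ]
wTR (361.0, 131.5) [-0.1044 -0.3926  0.    ] [ 0.0099 -0.2633  0.1   ] [ 0.09   -0.1729  0.17  ] [ 0.1415 -0.1147  0.215 ]
wBR (361.0, 154.5) [ 0.0084 -0.2442  0.    ] [ 0.1114 -0.1299  0.1   ] [ 0.1835 -0.0499  0.17  ] [0.2298 0.0015 0.215 ]
bTL (326.75, 168.0) [ 0.1873 -0.2328  0.    ] [ 0.2722 -0.1197  0.1   ] [ 0.3316 -0.0406  0.17  ] [0.3698 0.0103 0.215 ]
bTR (369.0, 163.75) [ 0.0209 -0.1747 -0.    ] [ 0.1226 -0.0675  0.1   ] [0.1938 0.0076 0.17  ] [0.2396 0.0558 0.215 ]
bBL (330.75, 206.25) [ 0.3058 -0.0304  0.    ] [0.3787 0.0623 0.1   ] [0.4298 0.1271 0.17  ] [0.4626 0.1688 0.215 ]
bBR (370.0, 200.5) [0.1625 0.0121 0.    ] [0.2499 0.1004 0.1   ] [0.3111 0.1623 0.17  ] [0.3504 0.2021 0.215 ]
```

Run:
```python
from h import *
s=lambda u,v:(195+(u-400)/4,120+v/4)
for nm,p in dict(wTL=s(503,62),wTR=s(664,46),wBR=s(664,138),wBL=s(510,152),bTL=s(527,192),bTR=s(696,175),bBL=s(543,345),bBR=s(700,322)).items(): print(nm,*[ray("scene",p,z) for z in(0,.104,.165,.215)])
t=cv2.imread("pics/top0.png")
m=mask(t,(0,120,60),(5,255,255),(155,205,190,240));k,l,st,ce=cv2.connectedComponentsWithStats(m)
for j in range(1,k): print(st[j],ce[j],ray("top",ce[j],.12))
# steel lids in top: bright low sat blobs
m=mask(t,(0,0,100),(180,60,255),(160,178,232,244));cv2.imwrite("pics/m.png",m)
g=cv2.resize(t[170:260,155:245],(540,540),interpolation=2);cv2.imwrite("pics/car.png",cv2.convertScaleAbs(g,alpha=1.5))
c=np.array([.527,-.262])
```

```text
wTL [ 0.4608 -0.6648  0.    ] [ 0.5204 -0.5018  0.104 ] [ 0.5553 -0.4061  0.165 ] [ 0.5839 -0.3278  0.215 ]
wTR [ 0.2892 -0.6092  0.    ] [ 0.3668 -0.452   0.104 ] [ 0.4123 -0.3598  0.165 ] [ 0.4496 -0.2843  0.215 ]
wBR [ 0.3734 -0.4453  0.    ] [ 0.4421 -0.3053  0.104 ] [ 0.4825 -0.2233  0.165 ] [ 0.5155 -0.156   0.215 ]
wBL [ 0.5239 -0.4989  0.    ] [ 0.5768 -0.3533  0.104 ] [ 0.6079 -0.2679  0.165 ] [ 0.6333 -0.1979  0.215 ]
bTL [ 0.537  -0.4257  0.    ] [ 0.5886 -0.2878  0.104 ] [ 0.6188 -0.2069  0.165 ] [ 0.6436 -0.1406  0.215 ]
bTR [ 0.3755 -0.3703  0.    ] [ 0.4441 -0.2382  0.104 ] [ 0.4843 -0.1607  0.165 ] [ 0.5172 -0.0972  0.215 ]
bBL [ 0.6192 -0.2035  0.    ] [ 0.6621 -0.0889  0.104 ] [ 0.6873 -0.0217  0.165 ] [0.7079 0.0333 0.215 ]
bBR [ 0.4811 -0.1639  0.    ] [ 0.5386 -0.0535  0.104 ] [0.5723 0.0113 0.165 ] [0.5999 0.0643 0.215 ]
[165 216  15  14 169] [171.9231 222.3373] [0.4599 0.3363 0.12  ]
```

View pics/car.png

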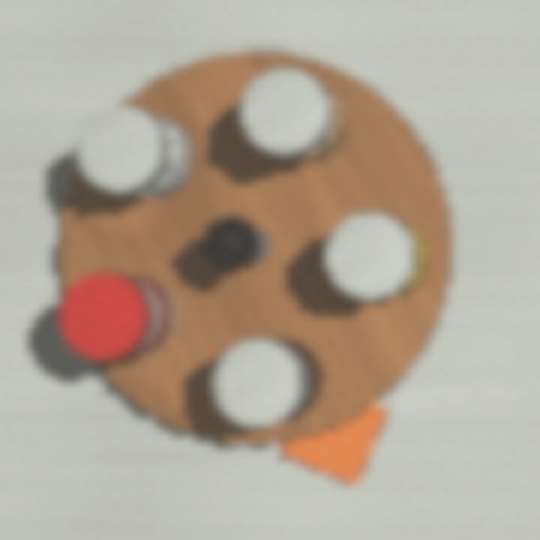

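The crop gives the disc centre at about (253,247), the pointer tip at (352,487) and the lid centres at (102,316), (120,150), (285,112), (368,255) and (260,383). I'll cross-check those and find the clutter positions.

Run:
```python
from h import *
f=lambda u,v:(155+u/6-.4,170+v/6-.4)
C=ray("top",f(253,247.5),.026);print("axis disc",C)
L=np.array([ray("top",f(*p),.12) for p in((102,316),(120,150),(285,112),(368,255),(260,383))]);A=L.mean(0)
print("axis lids",A);D=L-A;print(np.hypot(D[:,0],D[:,1]),np.degrees(np.arctan2(D[:,1],D[:,0])))
T=ray("top",f(352,487),.013);d=T-A;print("tip",T,np.hypot(*d[:2]),np.degrees(np.arctan2(d[1],d[0])))
Ps=ray("scene",(362.3,269.9),.12);print("ball scene?",Ps)
for n,p,z in(("jug",(127,201),.1),("cup",(261,138),.06),("tamper",(264,252),.085),("pf",(409,202),.03),("pfh",(406,250),.03),("syr",(335,133),.15),("stack",(200,135),.1),("brush",(144,265),.02)): print(n,ray("top",p,z))
```

```text
axis disc [0.502  0.2683 0.026 ]
axis lids [0.5021 0.2669 0.12  ]
[0.0821 0.0812 0.0815 0.0807 0.0819] [ 120.7529   49.5796  -23.1316  -94.4876 -165.9047]
tip [0.357  0.2083 0.013 ] 0.15644637144043866 -157.98142327302315
ball scene? [0.4672 0.3396 0.12  ]
jug [0.5328 0.4982 0.1   ]
cup [0.7635 0.036  0.06  ]
tamper [0.3588 0.022  0.085 ]
pf [ 0.5388 -0.5009  0.03  ]
pfh [ 0.3656 -0.4887  0.03  ]
syr [ 0.7641 -0.2155  0.15  ]
stack [0.765 0.248 0.1  ]
brush [0.3044 0.4583 0.02  ]
```

Both estimates of the axis agree at (0.502, 0.2675). Lid radii come out at 82 mm and the pointer at 156 mm, so the measurements hold. The red jar is at 121.4° and the front is at 202°. The tool yaw already matches the carton, so I'll fly to its +y side with the gripper shut.

```bash
python3 -m inch '{"slide":[[-0.2,-0.2,0],[-0.45,-0.45,0],[-0.7,-0.7,0],[-0.96,-0.97,0],[-0.96,-0.97,0],[-0.96,-0.97,0]],"turn":[[0,0,0],[0,0,0],[0,0,0],[0,0,0],[0,0,0],[0,0,0]]}' 1 40
python3 -m inch '{"slide":[[-0.25,-0.25,0],[-0.5,-0.5,0],[-0.75,-0.75,0],[-0.96,-0.97,0],[-0.96,-0.97,0],[-0.96,-0.97,0]],"turn":[[0,0,0],[0,0,0],[0,0,0],[0,0,0],[0,0,0],[0,0,0]]}'
python3 -m inch '{"slide":[[-0.25,-0.25,0],[-0.5,-0.5,0],[-0.75,-0.75,0],[-0.96,-0.97,0],[-0.96,-0.97,0],[-0.96,-0.97,0],[-0.96,-0.97,0]],"turn":[[0,0,0],[0,0,0],[0,0,0],[0,0,0],[0,0,0],[0,0,0],[0,0,0]]}'
```

```text
time: 0.85
tcp_pos: [0.3116, 0.3532, 0.2312]
ee_rot: [-0.0, 0.151, 0.988, -0.0]
wrist_force: [0.5, 0.4, -0.2]
gripper_width: 0.0001
time: 1.6
tcp_pos: [0.4377, 0.1123, 0.2311]
ee_rot: [-0.0, 0.151, 0.989, 0.0]
wrist_force: [-0.1, 0.1, -0.7]
gripper_width: 0.0004
time: 2.48
tcp_pos: [0.5623, -0.1275, 0.231]
ee_rot: [-0.001, 0.149, 0.989, 0.0]
wrist_force: [0.2, 0.1, 0.1]
gripper_width: -0.0002
```

```bash
python3 -m inch '{"slide":[[0,0,0.2],[0,0,0.43],[0,0,0.43],[0,-0.1,0.43],[0,-0.2,0.43],[0,-0.28,0.43],[0,-0.36,0.43],[0,-0.44,0.43],[0,-0.44,0.43],[0,-0.45,0.48],[0,-0.46,0.53],[0,-0.47,0.58],[0,-0.47,0.61],[0,-0.47,0.635],[0,-0.47,0.635],[0,-0.47,0.645],[0,-0.47,0.645]],"turn":[[0,0,0],[0,0,0],[0,0,0],[0,0,0],[0,0,0],[0,0,0],[0,0,0],[0,0,0],[0,0,0],[0,0,0],[0,0,0],[0,0,0],[0,0,0],[0,0,0],[0,0,0],[0,0,0],[0,0,0]]}'
python3 - <<'E'
from h import *
s=cv2.resize(ctrl.read_camera("scene")[110:230,185:305,::-1],(400,400),interpolation=2);t=cv2.resize(ctrl.read_camera("top")[150:270,285:405,::-1],(400,400),interpolation=2)
cv2.imwrite("pics/f1.png",cv2.convertScaleAbs(np.hstack([s,t]),alpha=1.5))
E
```

```text
time: 4.6
tcp_pos: [0.5352, -0.2193, 0.103]
ee_rot: [0.0, 0.15, 0.989, -0.0]
wrist_force: [-1.6, 0.9, 5.5]
gripper_width: 0.0001
```

View pics/f1.png

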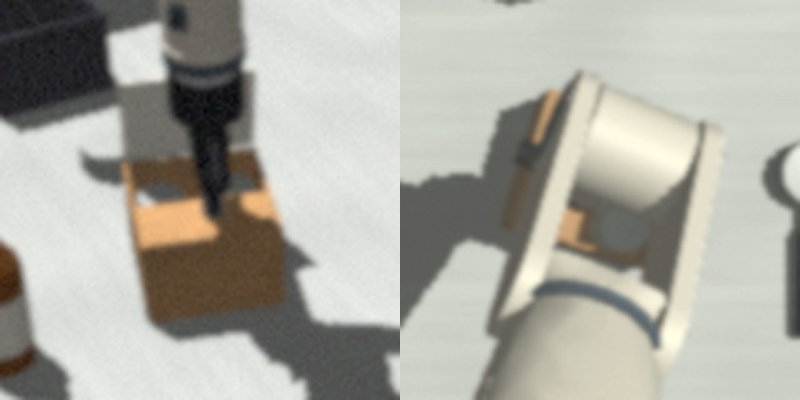

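The inner flap lies flat, with a 5.5 N reaction at tip z 0.103. The outer flap is still standing. Next I'll go up, over and behind the outer flap.

```bash
python3 -m inch '{"slide":[[0,0,-0.2],[0,0,-0.45],[0,0,-0.7],[0,0,-0.8],[0,0,-0.8],[0,-0.25,-0.8],[0,-0.5,-0.8],[0,-0.75,-0.8],[0,-0.97,-0.8],[0,-0.97,-0.8],[0,-0.97,-0.8],[0,-0.97,-0.6],[0,-0.97,-0.4],[0,-0.97,-0.3],[0,-0.97,-0.3]],"turn":[[0,0,0],[0,0,0],[0,0,0],[0,0,0],[0,0,0],[0,0,0],[0,0,0],[0,0,0],[0,0,0],[0,0,0],[0,0,0],[0,0,0],[0,0,0],[0,0,0],[0,0,0]]}'
python3 -m inch '{"slide":[[0,0.1,0],[0,0.2,0],[0,0.28,0],[0,0.36,0],[0,0.44,0],[0,0.52,0],[0,0.6,0],[0,0.64,0.05],[0,0.68,0.1],[0,0.72,0.15],[0,0.75,0.2],[0,0.75,0.24],[0,0.75,0.27],[0,0.75,0.28],[0,0.75,0.285],[0,0.75,0.285]],"turn":[[0,0,0],[0,0,0],[0,0,0],[0,0,0],[0,0,0],[0,0,0],[0,0,0],[0,0,0],[0,0,0],[0,0,0],[0,0,0],[0,0,0],[0,0,0],[0,0,0],[0,0,0],[0,0,0]]}'
python3 - <<'E'
from h import *
s=cv2.resize(ctrl.read_camera("scene")[110:230,185:305,::-1],(400,400),interpolation=2)
cv2.imwrite("pics/f2.png",cv2.convertScaleAbs(s,alpha=1.5))
E
```

```text
time: 6.58
tcp_pos: [0.4771, -0.4025, 0.1604]
ee_rot: [-0.002, 0.149, 0.989, 0.001]
wrist_force: [1.2, -0.4, 0.2]
gripper_width: 0.0001
time: 8.57
tcp_pos: [0.522, -0.2615, 0.1067]
ee_rot: [0.0, 0.15, 0.989, 0.0]
wrist_force: [-5.0, 3.2, 15.8]
gripper_width: 0.0003
```

View pics/f2.png

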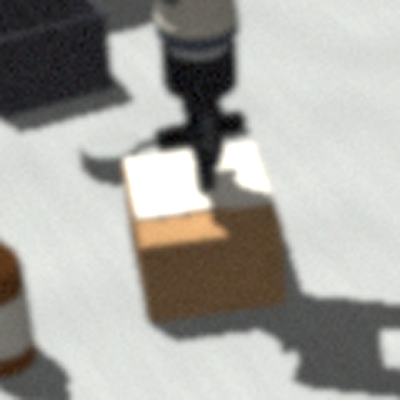

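Both flaps are flat, with a 16 N press on top. The jar plan is to grip the red lid with the jaws along the tangent, so any radial error just slips in the pads. I'll fly over it and rotate the jaws to 31°.

```bash
python3 -m inch '{"slide":[[0,0,-0.2],[0,0,-0.4],[0,0,-0.6],[0.1,0.2,-0.6],[0.2,0.45,-0.6],[0.3,0.7,-0.6],[0.4,0.9,-0.6],[0.4,0.9,-0.6]],"turn":[[0,0,0],[0,0,0],[0,0,0],[0,0,0],[0,0,0],[0,0,0],[0,0,0],[0,0,0]]}'
python3 -m inch '{"slide":[[0.1,0.23,0],[0.2,0.46,0],[0.3,0.7,0],[0.4,0.93,0],[0.4,0.93,0]],"turn":[[0,0,0],[0,0,0],[0,0,0],[0,0,0],[0,0,0]]}' 0 20
python3 -m inch '{"slide":[[0.1,0.23,0],[0.2,0.46,0],[0.3,0.7,0],[0.385,0.94,0],[0.385,0.94,0],[0.385,0.94,0],[0.385,0.94,0]],"turn":[[0,0,0.2],[0,0,0.4],[0,0,0.6],[0,0,0.8],[0,0,0.92],[0,0,0.92],[0,0,0.92]]}'
python3 - <<'E'
from h import *
from scipy.spatial.transform import Rotation as Ro
def look(name):
    s=ctrl.get_state();im=ctrl.read_camera("wrist")[:,:,::-1];cv2.imwrite(name,im)
    q=s["ee_rot"];R=Ro.from_quat([q[1],q[2],q[3],q[0]]).as_matrix();i=ctrl.camera_info("wrist");M=np.array(i["mount"]);K=np.array(i["mtx"])
    c=R@M[:3,3]+s["tcp_pos"]
    h=cv2.cvtColor(im,cv2.COLOR_BGR2HSV);m=cv2.inRange(h,(0,130,60),(5,255,255))|cv2.inRange(h,(174,130,60),(180,255,255))
    k,l,st,ce=cv2.connectedComponentsWithStats(m)
    for j in range(1,k):
        if st[j,4]>150:
            d=R@M[:3,:3]@np.linalg.solve(K,[*ce[j],1]);print(st[j],ce[j],c+d*(.12-c[2])/d[2])
    print(s["tcp_pos"],q,s["gripper_width"])
look("pics/w1.png")
E
```

```text
time: 9.62
tcp_pos: [0.4984, -0.0636, 0.2254]
ee_rot: [0.0, 0.148, 0.989, 0.0]
wrist_force: [0.3, -1.0, -0.3]
gripper_width: -0.0002
time: 10.25
tcp_pos: [0.4779, 0.1375, 0.2254]
ee_rot: [0.0, 0.148, 0.989, 0.0]
wrist_force: [0.3, -0.8, 0.3]
gripper_width: 0.0849
time: 11.12
tcp_pos: [0.4604, 0.3367, 0.2252]
ee_rot: [0.0, 0.489, 0.872, -0.0]
wrist_force: [-0.7, -1.1, 0.4]
gripper_width: 0.0852
[260 166  43  17 170] [281.4941 170.6059] [0.4433 0.3654 0.12  ]
[ 251  175   59   63 2877] [280.2033 206.277 ] [0.4577 0.3397 0.12  ]
[0.4604 0.3367 0.2252] [ 0.0001  0.4894  0.8721 -0.0002] 0.08518457410860006
```

View pics/w1.png

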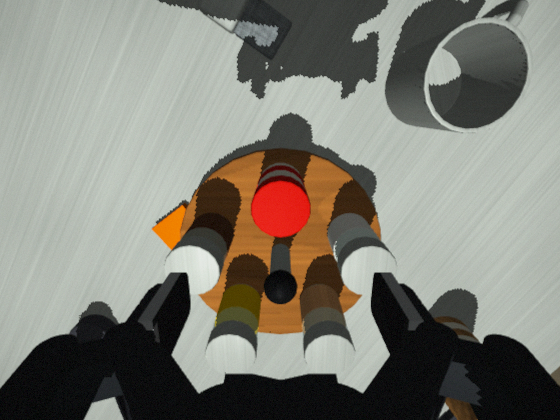

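The wrist view shows the red lid centred between the jaws at column 280, about 3 mm outward of the TCP, with clear gaps to its neighbours. I'll descend and grip lightly.

```bash
python3 -m inch '{"slide":[[0.01,0,0.2],[0.015,0,0.4],[0.015,0,0.55],[0.015,0,0.68],[0.015,0,0.68],[0.015,0,0.68]],"turn":[[0,0,0],[0,0,0],[0,0,0],[0,0,0],[0,0,0],[0,0,0]]}'
python3 -m inch '{"slide":[[0,0,0],[0,0,0],[0,0,0],[0,0,0],[0,0,0],[0,0,0]],"turn":[[0,0,0],[0,0,0],[0,0,0],[0,0,0],[0,0,0],[0,0,0]]}' 1 20
```

```text
time: 11.92
tcp_pos: [0.4589, 0.3405, 0.0903]
ee_rot: [0.0, 0.49, 0.872, 0.0]
wrist_force: [0.2, -0.5, 0.2]
gripper_width: 0.0851
time: 12.68
tcp_pos: [0.4586, 0.3408, 0.0903]
ee_rot: [0.0, 0.49, 0.872, 0.001]
wrist_force: [-0.8, -1.9, 5.9]
gripper_width: 0.0495
```

Gripped at 49.5 mm. Now the first half of the arc: 40.5° at about 0.57 rad/s.

```bash
python3 -m inch '{"slide":[[-0.001,-0.03,0],[-0.004,-0.06,0],[-0.009,-0.089,0],[-0.017,-0.118,0],[-0.026,-0.146,0],[-0.037,-0.174,0],[-0.051,-0.201,0],[-0.066,-0.226,0],[-0.083,-0.251,0],[-0.101,-0.274,0],[-0.101,-0.274,0],[-0.101,-0.274,0]],"turn":[[0,0,-0.09],[0,0,-0.18],[0,0,-0.27],[0,0,-0.36],[0,0,-0.45],[0,0,-0.54],[0,0,-0.63],[0,0,-0.72],[0,0,-0.81],[0,0,-0.9],[0,0,-0.9],[0,0,-0.9]]}'
python3 - <<'E'
from h import *
s=ctrl.get_state();d=s["tcp_pos"][:2]-[.502,.2675];print(np.hypot(*d),np.degrees(np.arctan2(d[1],d[0])),s["wrist_force"])
E
```

```text
time: 14.18
tcp_pos: [0.4213, 0.2946, 0.0903]
ee_rot: [-0.0, 0.158, 0.987, 0.0]
wrist_force: [-5.3, -2.1, 10.5]
gripper_width: 0.0496
0.08509925927090653 161.40012358137324 [-5.3108 -2.1025 10.4709]
```

```bash
python3 -m inch '{"slide":[[-0.001,-0.03,0],[-0.004,-0.06,0],[-0.009,-0.089,0],[-0.017,-0.118,0],[-0.026,-0.146,0],[-0.037,-0.174,0],[-0.051,-0.201,0],[-0.066,-0.226,0],[-0.083,-0.251,0],[-0.101,-0.275,0],[-0.101,-0.275,0],[-0.101,-0.275,0],[-0.101,-0.275,0]],"turn":[[0,0,-0.09],[0,0,-0.18],[0,0,-0.27],[0,0,-0.36],[0,0,-0.45],[0,0,-0.54],[0,0,-0.63],[0,0,-0.72],[0,0,-0.81],[0,0,-0.9],[0,0,-0.9],[0,0,-0.9],[0,0,-0.9]]}'
python3 - <<'E'
from h import *
from scipy.spatial.transform import Rotation as Ro
s=ctrl.get_state();d=s["tcp_pos"][:2]-[.502,.2675];print(np.hypot(*d),np.degrees(np.arctan2(d[1],d[0])),s["wrist_force"])
im=ctrl.read_camera("wrist")[:,:,::-1]
q=s["ee_rot"];R=Ro.from_quat([q[1],q[2],q[3],q[0]]).as_matrix();i=ctrl.camera_info("wrist");M=np.array(i["mount"]);K=np.array(i["mtx"])
for n,P in(("front",(.426,.2368,.12)),("tip",(.357,.2083,.013))):
    p=K@(M[:3,:3].T@(R.T@(np.array(P)-s["tcp_pos"])-M[:3,3]));print(n,p[:2]/p[2])
t=cv2.resize(ctrl.read_camera("top")[140:280,150:430,::-1],(800,400),interpolation=2)
sc=ctrl.read_camera("scene")[110:330,180:400,::-1]
cv2.imwrite("pics/e.png",np.hstack([cv2.resize(im,(400,300)),cv2.convertScaleAbs(cv2.resize(sc,(300,300),interpolation=2),alpha=1.4)]))
cv2.imwrite("pics/e_top.png",t)
E
```

```text
time: 15.8
tcp_pos: [0.4229, 0.2353, 0.0902]
ee_rot: [-0.001, -0.194, 0.981, -0.0]
wrist_force: [-6.4, -7.0, 15.7]
gripper_width: 0.0492
0.08537679087674949 -157.81848390420902 [-6.4399 -7.0106 15.6661]
front [279.9096 318.8883]
tip [279.9685 123.337 ]
```

View pics/e.png

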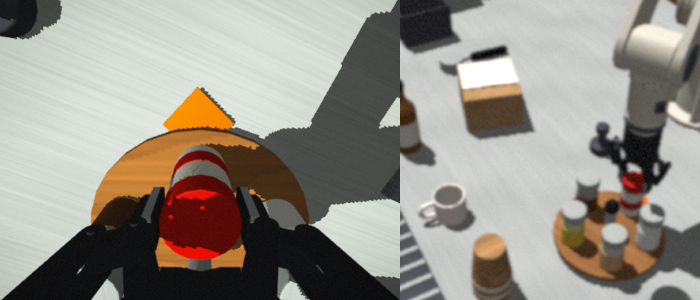

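The wrist view has the red lid in line with the orange pointer tip: both are near column 199 of 400, and the tip lands where projected. The scene view shows the carton closed flat. I'll firm the grip, hold, check, then hand in.

```bash
python3 -m inch '{"slide":[[0,0,0],[0,0,0],[0,0,0],[0,0,0],[0,0,0],[0,0,0]],"turn":[[0,0,0],[0,0,0],[0,0,0],[0,0,0],[0,0,0],[0,0,0]]}' 1 35
python3 - <<'E'
from h import *
t=ctrl.read_camera("top")[:,:,::-1]
c=cv2.cvtColor(t,cv2.COLOR_BGR2HSV)
p=proj("top",(.505,-.30,.1055)).astype(int);print(p,c[p[1],p[0]])
s=ctrl.get_state();d=s["tcp_pos"][:2]-[.502,.2675];print(np.degrees(np.arctan2(d[1],d[0])),s["gripper_width"],s["wrist_force"])
ctrl.close_job()
E
```

```text
time: 16.7
tcp_pos: [0.4229, 0.2353, 0.0903]
ee_rot: [-0.001, -0.194, 0.981, -0.0]
wrist_force: [-6.8, -8.3, 16.1]
gripper_width: 0.0492
[357 210] [ 26  23 170]
-157.81915751728243 0.04901534416021017 [-7.2264 -7.9693 16.5794]
the job is handed in; nothing more can be done
```

I folded the brown inner flap flat, then the white outer flap over it. I then gripped the red lid and turned the carousel about 81° at roughly 0.6 rad/s to the pointer. The job was handed in at about 17 s of the 67 s allowed, with the arm still gripping the lid at 35 N; the interface gave no verdict.

- **Flaps:** Both looked level in the scene camera. The tool tip pressed down on each one at level height, with about 5 N on the inner flap and 16 N on the outer.
- **Red lid:** The gripper sits at -157.8° around the carousel, and I measured the pointer at -158.0°. The wrist view put the lid about 1 mm from the pointer line.
- **Hold:** The gripper opening read 49 mm on the 50 mm lid, and the arm pose did not change during the hold. The vertical force on the wrist rose from 6 N at the first grip to 16 N at the end, with no sign of slipping.
- **Other items:** The arm passed above or clear of everything else on the counter. I did not re-measure where those items ended up.

No check failed or disagreed.

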